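# Level the rocking ballot-box stand

### The job

The blue stand under the ballot box rocks because two of its four screw feet, diagonally opposite, are screwed up too short. Turn the black three-arm handles until the stand sits level and bears firmly on all four feet, without shoving the stand, shifting the ballot box on it or disturbing anything else on the counter.

Things in the scene. Friction and masses are not known exactly. Their poses are not given: they have to be found in the camera images.
- stand: Blue steel H-frame stand, 3.2 kg with its feet, loose on the counter. Two beams 440 mm long along its y (32 mm wide, at x = +-70 mm, tops 51 mm up) carry a 190 x 200 mm plate in the middle, top 57 mm up. Origin: centre, level with the feet's undersides when all feet read 0; x across the beams, z up. Feet at x +-70, y +-190 mm. It rocks about the diagonal through feet fr and nl.
- handle_fl (a joint): turn (rad) of the foot handle at stand x +70, y +190 mm. Grows clockwise seen from above, which screws the foot DOWN 4 mm per full turn (handle and all). With all four at 0 the stand is level and firm; negative is too short. Runs from -12 to +7. Stiff thread (0.06 N m): turns by a push on an arm, stays where left.
- handle_nr (a joint): the same for the foot at stand x -70, y -190 mm
- handle_fr (a joint): the same for the foot at stand x +70, y -190 mm; it starts at 0
- handle_nl (a joint): the same for the foot at stand x -70, y +190 mm; it starts at 0
- hub_fl (a point): centre of the three-arm handle of foot fl: on the screw axis, at mid-height of the arms, 80 mm above the foot's underside. Round arms 16 mm thick, 120 degrees apart, reach 48 mm from the axis; hub 30 mm across, 24 mm high. One arm points along this point's x axis, which turns with the handle and lies along the stand's x at joint value 0. The frame below it is under 58 mm high
- hub_nr (a point): the same for the handle of foot nr
- hub_fr (a point): the same for the handle of foot fr
- hub_nl (a point): the same for the handle of foot nl
- box_mid (a point): centre of the cardboard ballot box, 150 x 140 x 160 mm high (x, y, z), about 1.2 kg, standing loose near the middle of the stand's plate; its top is about 217 mm above the counter
- pen_cup_mid (a point): dark steel pen cup with pens, 76 mm across, 100 mm high (pens to 150 mm); this point is 50 mm up
- bottle_mid (a point): clear water bottle, 66 mm across, 190 mm high; this point is half-way up
- stamp_mid (a point): self-inking stamp, 70 x 46 x 101 mm high; this point is half-way up
- stapler_mid (a point): blue stapler, 145 mm along its x, 38 mm wide, 60 mm high; this point is half-way up
- table: the counter, cream painted; its top is at height 0
- foot_fl: domed rubber foot (36 mm across) under the screw fl; origin at its lowest point: height 0 when on the counter, higher when it hangs in the air. The rubber yields 1 mm per 20 N or so, so the stand sinks about 0.5 mm under its load
- foot_nr: the same for the foot nr
- foot_fr: the same for the foot fr
- foot_nl: the same for the foot nl

How it is judged:
By the outcome, as a careful person would: the job done as asked, in the order asked, and still so for the second after the job is handed in, with the robot touching nothing.
It also fails if it takes over 70 s, if anything falls off the work surface, if the arm or the gripper's body presses on something with over 40 N, if the wrist force passes 120 N, or if a joint passes its speed limit or range.

### The arm

A 7-joint arm with a two-finger parallel gripper is mounted at the origin on the work surface. World frame = base frame: x ahead of the robot, y to its left, z up, the work surface at z = 0. Lengths are in m, angles in rad, forces in N, time in s.
With the tool pointing down it reaches from about 0.35 to 0.775 m from the base axis. Payload 3.1 kg.
Tool frame: the origin (TCP) lies between the finger pads; the fingertips stand 19 mm ahead of it and the grasp point (between the pads) is the TCP; z points along the fingers, y is the line along which they close (so a half turn about z gives the same grasp; the last joint's range is limited). The gripper opens to 85 mm and grips with 20 to 120 N. Pads are 22 mm wide; open, the fingers measure 114 mm over their backs; the gripper's body (76 mm by 85 mm) begins 54 mm behind the grasp point. The pads swing forward as they close: fully open they stand 13 mm farther back than shut.
Start: joints at [-1.242, 0.311, 0.014, 1.512, -0.004, 1.319, -0.027], TCP at [0.199, 0.513, 0.218] pointing down, gripper open.
Joint ranges: [-2.7, 2.7], [-0.3, 1.91], [-1.27, 1.3], [0.12, 2.57], [-1.44, 4.58], [0.2, 2.03], [-3.05, 3.05]. Speed limits (rad/s): [2.79, 2.79, 3.14, 3.14, 3.14, 3.14, 3.14].

### API

Orientations are given as a rotation vector (axis times angle).
In Python, from bench import status, snapshot, r gives the robot as it stands.
- The arm moves only by the shell command python3 -m pendant 'ROWS' [FORCE]. ROWS is JSON, a list of rows, each an object with "travel": the shift along the world's x, y, z in mm, a list of three; "rotation": the turn, a rotation vector about the world's x, y, z in degrees, a list of three; "fingers": the opening in per cent of the stroke, from 0 (shut) to 100 (fully open). A call has 1 to 20 rows; each row is the pose to reach, as a shift and turn from the pose commanded when the call began; what a row does not reach only later rows make up. A row lasts 1/10 s, in which the tool goes at most 50 mm and 8.59 degrees, less where a joint would pass 70% of its speed; a pose out of reach is approached as far as the arm can. A call with a gripper value outside its range is refused whole. The fingers move at their own pace and stop on an object; FORCE is the grip in N (left out, the last holds). Time passes only in rows, so rows that repeat a pose let the fingers close. It gives the time, the measured TCP pose, the force, the opening and the grip force at its end, in the units of the state.
- status.get_state(): the state, without advancing time (a new reading comes with each control period).
- snapshot(name): name is "scene" or "top" or "wrist"; returns a dict with "image" (400x640x3 uint8, red, green, blue), "range_z" (400x640 float32, m along the optical axis (not along the pixel's ray), 0 where there is no reading), "camera_matrix" (3x3 intrinsics, pixels), "extrinsics" (4x4, takes a point from camera to world coordinates). Camera axes: x right, y up, looking along -z (the intrinsics and any distortion apply to the point x, -y, -z); pixel columns grow to the right and rows downward; lengths in m; the calibration is good to about 2 mm. The wrist camera is an equidistant fisheye: a pixel r from the principal point sees the ray r / f radians off the axis. A picture is of the moment at which its call begins.
- r.sign_off(): hands the job in; it is judged then, once.
The state is a dict: "time_s": time; "q": joint angles; "qvel": joint speeds; "tau": joint torques, N m; "position": TCP position; "orientation": TCP orientation; "wrist_force": force on the tool from outside, world axes, zero at the start; "ft_torque": the same for the moment, N m; "finger_gap": finger opening in m; "finger_force": force on a finger pad.
Only numpy, scipy, OpenCV 4.12 (cv2) and the standard library are available. Lean on these libraries where they do the work, as an engineer would, in place of code of your own. Each camera call takes 0.05 s, during which the arm holds its last target. There are 200 camera calls.

## Working session

There is one attempt and no reset: what is moved stays moved. The work goes in short steps, Python scripts to look and compute and a shell command to move; the robot and the scene stay as the last step left them, time stands still between calls to the robot, and variables do not carry over. Pictures are saved under pics/ and viewed, at most 10 in all, crops included, and the job is handed in when it is done.

```bash
mkdir -p pics; cat > h.py <<'E'
import numpy as np, cv2
from bench import status, snapshot, r
def snap(n,f=None):
    s=snapshot(n)
    if f: cv2.imwrite('pics/'+f,s['image'][:,:,::-1])
    np.savez('/tmp/%s.npz'%n,**{k:np.array(v) for k,v in s.items()})
    return s
def cloud(s):
    K=np.array(s['camera_matrix']);E=np.array(s['extrinsics']);z=s['range_z']
    v,u=np.mgrid[:z.shape[0],:z.shape[1]]
    P=np.stack([(u-K[0,2])/K[0,0]*z,-(v-K[1,2])/K[1,1]*z,-z],-1)
    W=P@E[:3,:3].T+E[:3,3]; W[z==0]=np.nan
    return W
E
python3 - <<'E'
from h import *
a=snap('top','top1.png');b=snap('scene','scene1.png')
print(a['extrinsics'],b['extrinsics'],a['camera_matrix']);s=status.get_state();print(s)
E
```

```text
[[ 1.40369406e-02  9.88766094e-01 -1.48810534e-01  3.85249473e-01]
 [-9.99899987e-01  1.41375290e-02 -3.81877520e-04  3.69005941e-02]
 [ 1.72622570e-03  1.48801011e-01  9.88865653e-01  1.27031374e+00]
 [ 0.00000000e+00  0.00000000e+00  0.00000000e+00  1.00000000e+00]] [[ 0.43875937 -0.57950407  0.68677889  1.27665383]
 [ 0.89859447  0.27932286 -0.3383884  -0.31118806]
 [ 0.00426441  0.7656068   0.64329467  0.73383003]
 [ 0.          0.          0.          1.        ]] [[400.50751621   0.         316.87856814]
 [  0.         400.50751621 196.49069464]
 [  0.           0.           1.        ]]
{'time_s': 0.1, 'q': array([-1.24168802,  0.31168614,  0.01400195,  1.51285493, -0.00435775,
        1.31921534, -0.02718653]), 'qvel': array([ 1.29036991e-04, -1.94803462e-03,  1.20565300e-03, -3.07132866e-03,
       -6.80609987e-04, -9.31974567e-05, -4.98968818e-04]), 'tau': array([ 6.62747971e-04, -3.80858874e+01,  1.46579118e-01, -2.31241429e+01,
        1.21891382e-02,  8.15939333e-03, -8.96284327e-07]), 'position': array([0.19906757, 0.51199363, 0.21682444]), 'orientation': array([-0.57894221, -3.08751958,  0.00332672]), 'wrist_force': array([ 0.08019768, -1.39100279, -1.18646878]), 'ft_torque': array([-0.00932157,  0.02597102,  0.06882839]), 'finger_force': 0.0, 'finger_gap': 0.08538077712945438}
```

View pics/top1.png

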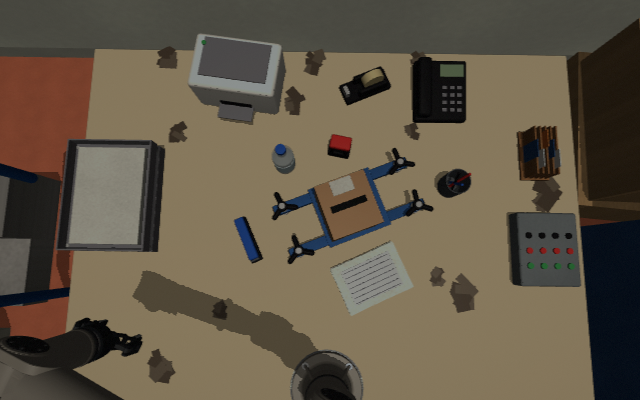

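View pics/scene1.png

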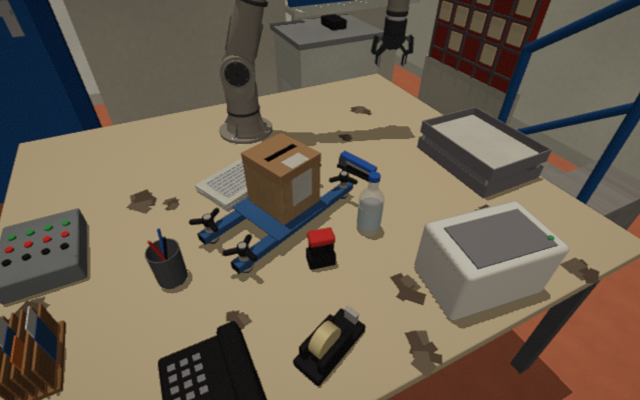

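The top view shows handles near pixels (282,206), (298,250), (400,162) and (418,205). The box is in the middle, the cup at (455,183) and the bottle at (283,158). The scene view agrees. Next I measure in the depth data.

```bash
cat > meas.py <<'E'
from h import *
def frame(s):
    W=cloud(s);im=s['image'].astype(int);R,G,B=im[...,0],im[...,1],im[...,2]
    d=(W[...,0]>.2)&(W[...,0]<.75)&(abs(W[...,1])<.4)
    hz=W[...,2]
    dark=d&(im.max(-1)<60)&(hz>.062)&(hz<.105)
    blue=d&(B>R+30)&(hz>.035)&(hz<.065)
    return W,im,dark,blue
if __name__=='__main__':
    s=dict(np.load('/tmp/top.npz'))
    W,im,dark,blue=frame(s)
    n,l,st,c=cv2.connectedComponentsWithStats(dark.astype(np.uint8))
    for i in range(1,n):
        if st[i,4]>30:
            p=W[l==i];print(i,st[i,4],c[i].round(),p.mean(0).round(4),p.min(0).round(3),p.max(0).round(3),np.median(p[:,2]))
    n,l,st,c=cv2.connectedComponentsWithStats(blue.astype(np.uint8))
    for i in range(1,n):
        if st[i,4]>30:
            p=W[l==i];print('blue',st[i,4],c[i].round(),p.mean(0).round(4),np.median(p[:,2]))
    t=W[(abs(W[...,2])<.03)&(W[...,0]>.3)&(W[...,0]<.8)&(abs(W[...,1])<.4)];print('table z',np.median(t[:,2]),t[:,2].std())
    z=cv2.resize(s['image'][140:280,250:470],None,fx=3.6,fy=3.6,interpolation=cv2.INTER_CUBIC)
    z=np.clip(z.astype(float)*2,0,255).astype(np.uint8)
    cv2.imwrite('pics/topcrop.png',z[:,:,::-1])
E
python3 meas.py
```

```text
3 205 [399. 162.] [ 0.6712 -0.2092  0.0879] [ 0.635 -0.256  0.071] [ 0.718 -0.179  0.096] 0.08805928158265619
6 167 [450. 182.] [ 0.6118 -0.3617  0.0866] [ 0.577 -0.4    0.062] [ 0.65  -0.343  0.104] 0.08868085413010984
10 212 [417. 205.] [ 0.5423 -0.2604  0.0921] [ 0.511 -0.305  0.076] [ 0.59  -0.224  0.101] 0.0919976394308415
12 209 [282. 206.] [0.5319 0.1402 0.0921] [0.494 0.096 0.077] [0.575 0.169 0.101] 0.09204421824193187
30 209 [298. 250.] [0.4028 0.0894 0.0878] [0.366 0.044 0.076] [0.448 0.119 0.098] 0.08756043770701738
blue 1545 [351. 211.] [ 0.527  -0.0683  0.0547] 0.05459198998653658
blue 414 [246. 238.] [0.438  0.2504 0.0547] 0.05495540023471224
table z 0.0017055793146518727 0.006950547300532387
```

View pics/topcrop.png

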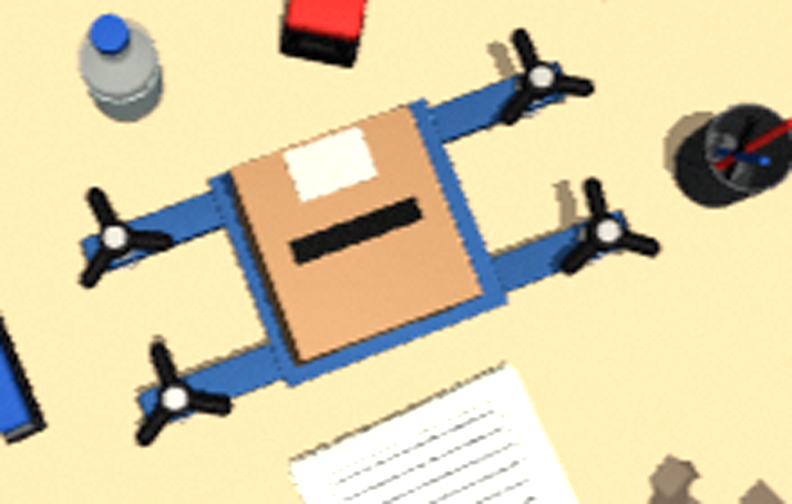

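The crop shows white hub caps at crop pixels (541,76), (607,231), (114,237) and (174,397), all with three clear arms. The fl and nr hubs read about 4 mm higher. Next come the precise hub centres, arm phases and heights relative to the frame.

```bash
cat > hubs.py <<'E'
from meas import *
G={'fl':(.532,.140),'nr':(.542,-.260),'fr':(.671,-.209),'nl':(.403,.089)}
def hubs(s,show=True):
    W,im,dark,blue=frame(s);K=s['camera_matrix'];E=s['extrinsics']
    v,u=np.mgrid[:400,:640]
    D=np.stack([(u-K[0,2])/K[0,0],-(v-K[1,2])/K[1,1],-np.ones(u.shape)],-1)@E[:3,:3].T;C=E[:3,3]
    t=W[(abs(W[...,2])<.012)&(W[...,0]>.3)&(W[...,0]<.8)&(abs(W[...,1])<.4)]
    A=np.c_[t[:,:2],np.ones(len(t))];tp=np.linalg.lstsq(A,t[:,2],rcond=None)[0]
    H=lambda p:p[:,2]-np.c_[p[:,:2],np.ones(len(p))]@tp
    out={}
    for n,g in G.items():
        zc=.092;P=C+D*((zc-C[2])/D[...,2])[...,None]
        m=(np.hypot(P[...,0]-g[0],P[...,1]-g[1])<.035)&(im.min(-1)>75)&(W[...,2]>.075)&(im.max(-1)-im.min(-1)<40)
        w=np.clip(im.min(-1)-60,0,120)*m
        c=(P*w[...,None]).sum((0,1))/w.sum(); 
        zc=.084;P=C+D*((zc-C[2])/D[...,2])[...,None]
        d=P[...,:2]-c[:2];rr=np.hypot(d[...,0],d[...,1])
        k=(im.max(-1)<75)&(rr>.022)&(rr<.05)&(W[...,2]>.065)
        th=np.arctan2(d[...,1],d[...,0])[k]
        ph=np.degrees(np.angle(np.exp(3j*th).sum()))/3
        ks=k&(rr<.045);ha=np.median(H(W[ks]));hc=np.median(H(W[m]))
        out[n]=(c[:2],ph,ha,hc)
    B={n:out[n][0] for n in G}
    o=sum(B.values())/4
    ex=B['fl']+B['fr']-B['nl']-B['nr'];ey=B['fl']+B['nl']-B['fr']-B['nr']
    yaw=np.degrees(np.arctan2(ex[1],ex[0])); yaw2=np.degrees(np.arctan2(-ey[0],ey[1]))
    print('centre',o.round(4),'yaw',yaw.round(2),yaw2.round(2),'size',np.linalg.norm(ex)/2,np.linalg.norm(ey)/2)
    Y=(yaw+3*yaw2)/4
    R=np.array([[np.cos(np.radians(Y)),np.sin(np.radians(Y))],[-np.sin(np.radians(Y)),np.cos(np.radians(Y))]])
    # beam tops in stand frame
    L=(W[...,:2]-o)@R.T
    b=blue&(abs(abs(L[...,0])-.07)<.011)&(abs(L[...,1])>.112)&(abs(L[...,1])<.175)
    p=W[b];q=L[b];h=H(p)
    f=np.linalg.lstsq(np.c_[q,np.ones(len(q))],h,rcond=None)[0]
    print('beam plane mm at c %.2f slopes mm/m %.1f %.1f n %d'%(f[2]*1e3,f[0]*1e3,f[1]*1e3,len(q)))
    for n in G:
        c,ph,ha,hc=out[n];l=R@(c-o);ref=f@[l[0],l[1],1]
        print(n,c.round(4),'loc',(l*1e3).round(1),'phase-yaw %.1f'%((ph-Y+60)%120-60),'arm h %.2f cap h %.2f  above beam %.2f %.2f'%(ha*1e3,hc*1e3,(ha-ref)*1e3,(hc-ref)*1e3))
    return out,Y,o
if __name__=='__main__':
    import sys
    hubs(dict(np.load('/tmp/top.npz')) if len(sys.argv)<2 else snap('top'))
E
python3 hubs.py
```

```text
centre [ 0.5394 -0.0612] yaw 22.03 21.67 size 0.14090917403165554 0.3811149719808261
beam plane mm at c 50.45 slopes mm/m 0.5 0.7 n 496
fl [0.5346 0.1424] loc [ 71.  190.9] phase-yaw 4.9 arm h 89.56 cap h 97.96  above beam 38.95 47.36
nr [ 0.5447 -0.2646] loc [ -70.5 -190.9] phase-yaw -9.1 arm h 89.84 cap h 97.91  above beam 39.55 47.62
fr [ 0.6748 -0.212 ] loc [  69.9 -190.2] phase-yaw -0.6 arm h 85.78 cap h 92.64  above beam 35.42 42.29
nl [0.4035 0.0893] loc [-70.4 190.2] phase-yaw -0.2 arm h 85.22 cap h 92.91  above beam 34.68 42.38
```

```bash
python3 -m pendant '[{"travel":[302,-387,-20],"rotation":[0,0,0],"fingers":0},{"travel":[302,-387,-20],"rotation":[0,0,0],"fingers":0},{"travel":[302,-387,-20],"rotation":[0,0,0],"fingers":0},{"travel":[302,-387,-20],"rotation":[0,0,0],"fingers":0},{"travel":[302,-387,-20],"rotation":[0,0,0],"fingers":0},{"travel":[302,-387,-20],"rotation":[0,0,0],"fingers":0},{"travel":[302,-387,-20],"rotation":[0,0,0],"fingers":0},{"travel":[302,-387,-20],"rotation":[0,0,0],"fingers":0},{"travel":[302,-387,-20],"rotation":[0,0,0],"fingers":0},{"travel":[302,-387,-20],"rotation":[0,0,0],"fingers":0},{"travel":[302,-387,-20],"rotation":[0,0,0],"fingers":0},{"travel":[302,-387,-20],"rotation":[0,0,0],"fingers":0},{"travel":[302,-387,-20],"rotation":[0,0,0],"fingers":0},{"travel":[302,-387,-20],"rotation":[0,0,0],"fingers":0}]' 40
cat > arc.py <<'E'
import sys,numpy as np
# arc.py hub r b0 b1 n: shifts (mm) along the arc from b0 to b1
H={'fl':(534.6,142.4),'nr':(544.7,-264.6)}[sys.argv[1]];r,b0,b1=map(float,sys.argv[2:5]);n=int(sys.argv[5])
f=lambda b:np.array(H)+r*np.array([np.cos(np.radians(b)),np.sin(np.radians(b))])
print('start',f(b0).round(1));print([(f(b)-f(b0)).round().astype(int).tolist() for b in np.linspace(b0,b1,n+1)[1:]])
E
python3 arc.py fl 38 207 65 10
python3 - <<'E'
from h import *
a=snap('top');W=cloud(a);im=a['image']
print(W[140:175:5,275:295:5].round(3)[:,:,:3].tolist())
snap('wrist','w1.png')
E
```

```text
time_s: 1.5
position: [0.5003, 0.1276, 0.1976]
orientation: [-0.574, -3.088, -0.001]
wrist_force: [0.2, 0.0, -0.5]
finger_gap: -0.0002
finger_force: 0.0
start [500.7 125.1]
[[-3, 9], [-4, 18], [-3, 27], [1, 36], [7, 44], [14, 50], [22, 53], [32, 55], [41, 55], [50, 52]]
[[[0.763, 0.178, -0.003], [0.761, 0.161, 0.003], [0.762, 0.144, 0.001], [0.762, 0.128, 0.002]], [[0.743, 0.176, 0.005], [0.69, 0.142, 0.194], [0.711, 0.134, 0.12], [0.746, 0.128, -0.003]], [[0.676, 0.155, 0.192], [0.676, 0.141, 0.194], [0.679, 0.128, 0.183], [0.694, 0.118, 0.128]], [[0.675, 0.16, 0.141], [0.665, 0.142, 0.179], [0.674, 0.131, 0.148], [0.679, 0.118, 0.129]], [[0.663, 0.161, 0.13], [0.661, 0.146, 0.138], [0.661, 0.131, 0.139], [0.665, 0.118, 0.125]], [[0.539, 0.109, 0.601], [0.539, 0.101, 0.604], [0.65, 0.132, 0.121], [0.658, 0.12, 0.09]], [[0.528, 0.108, 0.613], [0.528, 0.099, 0.615], [0.53, 0.092, 0.605], [0.654, 0.123, 0.036]]]
```

View pics/w1.png

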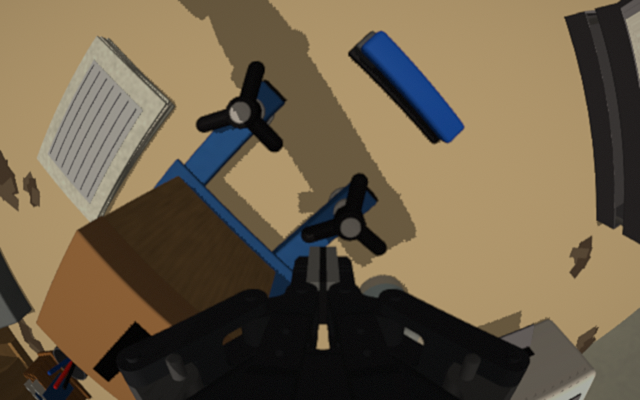

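The wrist view shows the shut fingers at (322,275) beside handle fl at (350,225), clear of its arms; nl is at (242,112). I lower and do the first stroke.

```bash
python3 -m pendant '[{"travel":[0,-2,-50],"rotation":[0,0,0],"fingers":0},{"travel":[0,-2,-90],"rotation":[0,0,0],"fingers":0},{"travel":[0,-2,-109],"rotation":[0,0,0],"fingers":0},{"travel":[0,-2,-109],"rotation":[0,0,0],"fingers":0}]'
python3 -m pendant '[{"travel":[-3,9,0],"rotation":[0,0,0],"fingers":0},{"travel":[-4,18,0],"rotation":[0,0,0],"fingers":0},{"travel":[-3,27,0],"rotation":[0,0,0],"fingers":0},{"travel":[1,36,0],"rotation":[0,0,0],"fingers":0},{"travel":[7,44,0],"rotation":[0,0,0],"fingers":0},{"travel":[14,50,0],"rotation":[0,0,0],"fingers":0},{"travel":[22,53,0],"rotation":[0,0,0],"fingers":0},{"travel":[32,55,0],"rotation":[0,0,0],"fingers":0},{"travel":[41,55,0],"rotation":[0,0,0],"fingers":0},{"travel":[50,52,0],"rotation":[0,0,0],"fingers":0},{"travel":[50,52,0],"rotation":[0,0,0],"fingers":0}]'
python3 - <<'E'
from h import *
snap('scene','s2.png');w=snap('wrist','w2.png')
a=cv2.imread('pics/s2.png')[90:290,180:420];b=cv2.imread('pics/w2.png')[100:300,200:440]
cv2.imwrite('pics/c2.png',cv2.convertScaleAbs(cv2.resize(np.vstack([a,b]),None,fx=1.5,fy=1.5,interpolation=cv2.INTER_CUBIC),alpha=1.7))
E
```

```text
time_s: 2.0
position: [0.4978, 0.1238, 0.0857]
orientation: [-0.575, -3.082, 0.005]
wrist_force: [-0.5, -0.9, -0.2]
finger_gap: -0.0
finger_force: 0.0
time_s: 3.1
position: [0.5531, 0.1738, 0.0888]
orientation: [0.583, 3.085, -0.002]
wrist_force: [0.7, -0.1, -0.2]
finger_gap: 0.0004
finger_force: 0.0
```

View pics/c2.png

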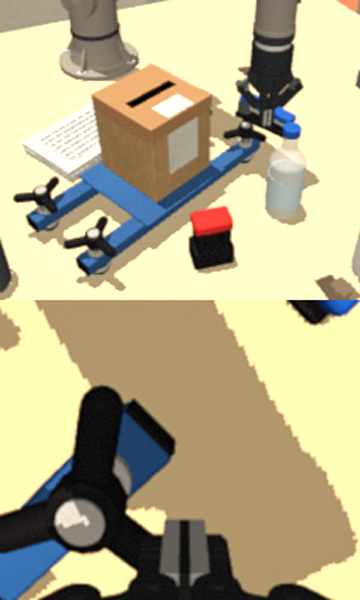

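The scene crop shows the fingers at fl and the box undisturbed. The wrist crop shows a finger behind an arm of fl with the handle turned. Second and third strokes follow.

```bash
python3 -m pendant '[{"travel":[0,0,28],"rotation":[0,0,0],"fingers":0},{"travel":[0,0,52],"rotation":[0,0,0],"fingers":0},{"travel":[-24,-27,54],"rotation":[0,0,0],"fingers":0},{"travel":[-48,-55,54],"rotation":[0,0,0],"fingers":0},{"travel":[-48,-55,40],"rotation":[0,0,0],"fingers":0},{"travel":[-48,-55,0],"rotation":[0,0,0],"fingers":0},{"travel":[-48,-55,0],"rotation":[0,0,0],"fingers":0},{"travel":[-52,-46,0],"rotation":[0,0,0],"fingers":0},{"travel":[-54,-37,0],"rotation":[0,0,0],"fingers":0},{"travel":[-53,-28,0],"rotation":[0,0,0],"fingers":0},{"travel":[-51,-19,0],"rotation":[0,0,0],"fingers":0},{"travel":[-46,-11,0],"rotation":[0,0,0],"fingers":0},{"travel":[-39,-4,0],"rotation":[0,0,0],"fingers":0},{"travel":[-32,0,0],"rotation":[0,0,0],"fingers":0},{"travel":[-23,3,0],"rotation":[0,0,0],"fingers":0},{"travel":[-13,3,0],"rotation":[0,0,0],"fingers":0},{"travel":[-4,2,0],"rotation":[0,0,0],"fingers":0},{"travel":[0,0,0],"rotation":[0,0,0],"fingers":0},{"travel":[0,0,0],"rotation":[0,0,0],"fingers":0}]'
python3 -m pendant '[{"travel":[0,0,28],"rotation":[0,0,0],"fingers":0},{"travel":[0,0,52],"rotation":[0,0,0],"fingers":0},{"travel":[-24,-27,54],"rotation":[0,0,0],"fingers":0},{"travel":[-48,-55,54],"rotation":[0,0,0],"fingers":0},{"travel":[-48,-55,40],"rotation":[0,0,0],"fingers":0},{"travel":[-48,-55,0],"rotation":[0,0,0],"fingers":0},{"travel":[-48,-55,0],"rotation":[0,0,0],"fingers":0},{"travel":[-52,-46,0],"rotation":[0,0,0],"fingers":0},{"travel":[-54,-37,0],"rotation":[0,0,0],"fingers":0},{"travel":[-53,-28,0],"rotation":[0,0,0],"fingers":0},{"travel":[-51,-19,0],"rotation":[0,0,0],"fingers":0},{"travel":[-46,-11,0],"rotation":[0,0,0],"fingers":0},{"travel":[-39,-4,0],"rotation":[0,0,0],"fingers":0},{"travel":[-32,0,0],"rotation":[0,0,0],"fingers":0},{"travel":[-23,3,0],"rotation":[0,0,0],"fingers":0},{"travel":[-13,3,0],"rotation":[0,0,0],"fingers":0},{"travel":[-4,2,0],"rotation":[0,0,0],"fingers":0},{"travel":[0,0,0],"rotation":[0,0,0],"fingers":0},{"travel":[0,0,0],"rotation":[0,0,0],"fingers":0}]'
python3 arc.py nr 38 192 192 1
```

```text
time_s: 5.1
position: [0.5522, 0.1742, 0.0887]
orientation: [0.582, 3.087, -0.001]
wrist_force: [-0.3, 0.1, 0.4]
finger_gap: -0.0
finger_force: 0.0
time_s: 7.0
position: [0.5521, 0.1742, 0.0887]
orientation: [0.582, 3.087, -0.001]
wrist_force: [-0.4, -0.6, 0.0]
finger_gap: -0.0002
finger_force: 0.0
start [ 507.5 -272.5]
[[0, 0]]
```

```bash
python3 -m pendant '[{"travel":[0,0,50],"rotation":[0,0,0],"fingers":0},{"travel":[0,0,100],"rotation":[0,0,0],"fingers":0},{"travel":[0,0,150],"rotation":[0,0,0],"fingers":0},{"travel":[-5,-20,200],"rotation":[0,0,0],"fingers":0},{"travel":[-45,-447,200],"rotation":[0,0,0],"fingers":0},{"travel":[-45,-447,200],"rotation":[0,0,0],"fingers":0},{"travel":[-45,-447,200],"rotation":[0,0,0],"fingers":0},{"travel":[-45,-447,200],"rotation":[0,0,0],"fingers":0},{"travel":[-45,-447,200],"rotation":[0,0,0],"fingers":0},{"travel":[-45,-447,200],"rotation":[0,0,0],"fingers":0},{"travel":[-45,-447,200],"rotation":[0,0,0],"fingers":0},{"travel":[-45,-447,200],"rotation":[0,0,0],"fingers":0},{"travel":[-45,-447,200],"rotation":[0,0,0],"fingers":0},{"travel":[-45,-447,200],"rotation":[0,0,0],"fingers":0},{"travel":[-45,-447,200],"rotation":[0,0,0],"fingers":0},{"travel":[-45,-447,200],"rotation":[0,0,0],"fingers":0},{"travel":[-45,-447,200],"rotation":[0,0,0],"fingers":0}]'
python3 - <<'E'
from hubs import *
s=snap('top')
try: hubs(s)
except Exception as e: print(e)
E
python3 arc.py nr 38 192 75 10
```

```text
time_s: 8.7
position: [0.507, -0.2692, 0.2887]
orientation: [0.574, 3.089, 0.002]
wrist_force: [0.3, 0.6, 0.7]
finger_gap: 0.0002
finger_force: 0.0
centre [nan nan] yaw nan nan size nan nan
beam plane mm at c 0.00 slopes mm/m 0.0 0.0 n 0
fl [0.5345 0.1422] loc [nan nan] phase-yaw nan arm h 90.04 cap h 96.81  above beam nan nan
nr [nan nan] loc [nan nan] phase-yaw nan arm h nan cap h nan  above beam nan nan
fr [ 0.6748 -0.2121] loc [nan nan] phase-yaw nan arm h 86.03 cap h 94.24  above beam nan nan
nl [0.4033 0.0899] loc [nan nan] phase-yaw nan arm h 85.42 cap h 92.64  above beam nan nan
start [ 507.5 -272.5]
[[-1, 8], [0, 15], [2, 23], [6, 30], [11, 35], [17, 40], [24, 44], [32, 45], [39, 46], [47, 45]]hubs.py:15: RuntimeWarning: invalid value encountered in divide
  c=(P*w[...,None]).sum((0,1))/w.sum();
  return _methods._mean(a, axis=axis, dtype=dtype,
  ret = ret.dtype.type(ret / rcount)
```

```bash
python3 - <<'E'
import re
t=open('hubs.py').read()
t=t.replace("    Y=(yaw+3*yaw2)/4\n","    Y=21.76\n    o=np.array([.5394,-.0612])\n").replace("def hubs(s,show=True):\n","def hubs(s,show=True):\n    np.seterr(all='ignore')\n").replace("    return out,Y,o","    for sx in (1,-1):\n      for sy in (1,-1):\n        e=(q[:,0]*sx>0)&(q[:,1]*sy>0);print('beam',sx,sy,e.sum(),(np.median(h[e])*1e3).round(2) if e.any() else '')\n    return out,Y,o")
open('hubs.py','w').write(t)
from hubs import *
s=dict(np.load('/tmp/top.npz'));hubs(s)
cv2.imwrite('pics/t3.png',cv2.convertScaleAbs(cv2.resize(s['image'][140:280,250:470,::-1],None,fx=3,fy=3,interpolation=cv2.INTER_CUBIC),alpha=2))
E
```

```text
centre [nan nan] yaw nan nan size nan nan
beam plane mm at c 50.08 slopes mm/m -2.4 -2.2 n 504
fl [0.5345 0.1422] loc [ 70.9 190.8] phase-yaw 5.0 arm h 90.04 cap h 96.81  above beam 40.55 47.31
nr [nan nan] loc [nan nan] phase-yaw -21.8 arm h nan cap h nan  above beam nan nan
fr [ 0.6748 -0.2121] loc [  69.8 -190.3] phase-yaw -0.7 arm h 86.03 cap h 94.24  above beam 35.70 43.90
nl [0.4033 0.0899] loc [-70.3 190.8] phase-yaw -0.3 arm h 85.42 cap h 92.64  above beam 35.59 42.82
beam 1 1 112 49.84
beam 1 -1 125 50.32
beam -1 1 140 49.9
beam -1 -1 127 50.65
  return _methods._mean(a, axis=axis, dtype=dtype,
```

View pics/t3.png

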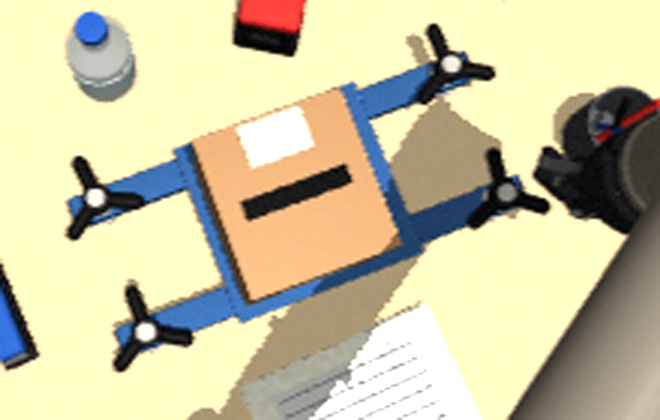

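The top view shows phase 5.0° for fl, unchanged, and its height unchanged. I test a partial stroke on nr, watching it closely.

```bash
python3 -m pendant '[{"travel":[0,-3,-50],"rotation":[0,0,0],"fingers":0},{"travel":[0,-3,-100],"rotation":[0,0,0],"fingers":0},{"travel":[0,-3,-150],"rotation":[0,0,0],"fingers":0},{"travel":[0,-3,-185],"rotation":[0,0,0],"fingers":0},{"travel":[0,-3,-201],"rotation":[0,0,0],"fingers":0},{"travel":[0,-3,-201],"rotation":[0,0,0],"fingers":0}]'
python3 -m pendant '[{"travel":[-1,8,0],"rotation":[0,0,0],"fingers":0},{"travel":[0,18,0],"rotation":[0,0,0],"fingers":0},{"travel":[4,27,0],"rotation":[0,0,0],"fingers":0}]'
python3 -m pendant '[{"travel":[6,8,0],"rotation":[0,0,0],"fingers":0},{"travel":[14,14,0],"rotation":[0,0,0],"fingers":0},{"travel":[20,17,0],"rotation":[0,0,0],"fingers":0},{"travel":[20,17,0],"rotation":[0,0,0],"fingers":0}]'
python3 - <<'E'
from h import *
s=snap('scene');w=snap('wrist')
a=s['image'][170:290,170:290,::-1];b=w['image'][120:320,200:440,::-1]
cv2.imwrite('pics/c4.png',cv2.convertScaleAbs(np.hstack([cv2.resize(a,(400,400),interpolation=2),cv2.resize(b,(400,333),interpolation=2)[:333] if 0 else cv2.resize(b,(400,400),interpolation=2)]),alpha=2))
E
```

```text
time_s: 9.35
position: [0.5045, -0.2716, 0.0847]
orientation: [-0.575, -3.082, -0.004]
wrist_force: [-0.2, 0.7, 0.8]
finger_gap: 0.0002
finger_force: 0.0
time_s: 9.65
position: [0.5115, -0.2464, 0.0895]
orientation: [0.577, 3.085, 0.001]
wrist_force: [-0.0, -0.5, -0.1]
finger_gap: 0.0
finger_force: 0.0
time_s: 10.05
position: [0.5319, -0.2293, 0.0878]
orientation: [0.575, 3.088, 0.0]
wrist_force: [-0.3, -0.2, 0.5]
finger_gap: -0.0
finger_force: 0.0
```

View pics/c4.png

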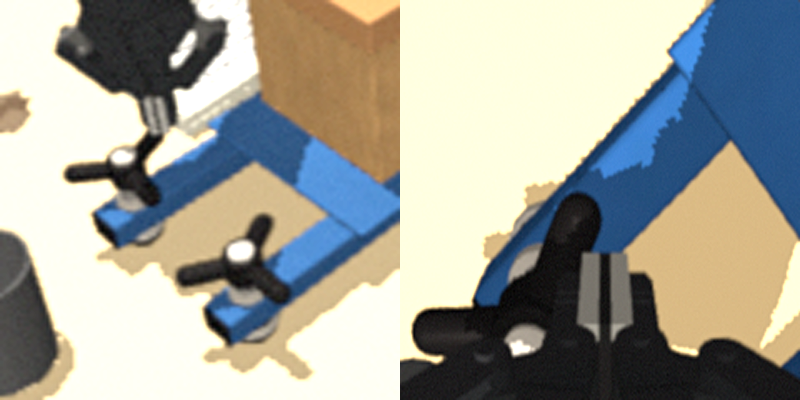

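The crop shows nr at left and the shut grey fingertips at crop (155,130), next to the end of an arm. I check the tip's actual 3D position in the scene depth.

```bash
python3 - <<'E'
from h import *
s=dict(np.load('/tmp/scene.npz'));W=cloud(s)
for (x,y) in [(150,100),(158,110),(152,125),(160,130),(157,136),(150,145),(122,155),(75,172),(155,200)]:
    u,v=int(x*.3+170),int(y*.3+170);print((x,y),W[v,u].round(4),s['image'][v,u])
print(status.get_state()['position'])
E
```

```text
(150, 100) [ 0.5438 -0.2342  0.1402] [62 60 56]
(158, 110) [ 0.5415 -0.2309  0.1272] [71 69 65]
(152, 125) [ 0.5405 -0.2378  0.1156] [79 76 72]
(160, 130) [ 0.5427 -0.2319  0.1082] [65 63 58]
(157, 136) [ 0.524  -0.2329  0.09  ] [39 37 36]
(150, 145) [ 0.5348 -0.2407  0.0913] [6 4 4]
(122, 155) [nan nan nan] [148 142 131]
(75, 172) [ 0.5376 -0.3003  0.09  ] [25 21 23]
(155, 200) [ 0.591  -0.2531  0.0855] [10  6  8]
[ 0.53020689 -0.23077319  0.08766284]
```

```bash
python3 -m pendant '[{"travel":[0,0,40],"rotation":[0,0,0],"fingers":0},{"travel":[-12,-22,60],"rotation":[0,0,0],"fingers":0},{"travel":[-24,-44,60],"rotation":[0,0,0],"fingers":0},{"travel":[-24,-44,60],"rotation":[0,0,0],"fingers":0},{"travel":[-24,-44,60],"rotation":[0,0,0],"fingers":0}]'
python3 - <<'E'
from h import *
s=snap('scene');W=cloud(s);p=status.get_state()['position'];print(p)
K=s['camera_matrix'];E=s['extrinsics']
def pr(P):
    c=np.array(E)[:3,:3].T@(P-np.array(E)[:3,3]);return K[0,0]*c[0]/-c[2]+K[0,2],-K[1,1]*c[1]/-c[2]+K[1,2]
u,v=pr(p);print(u,v,pr(p-[0,0,.019]))
d=np.hypot(W[...,0]-p[0],W[...,1]-p[1])<.03
for z0 in np.arange(.09,.22,.006):
    k=d&(abs(W[...,2]-z0)<.003)
    if k.any(): q=W[k];print(z0.round(3),k.sum(),q.mean(0).round(3),np.ptp(q,axis=0).round(3),s['image'][k].mean().round())
im=s['image'][int(v)-50:int(v)+50,int(u)-60:int(u)+60,::-1].copy();im[50,60]=(0,0,255)
cv2.imwrite('pics/c5.png',cv2.convertScaleAbs(cv2.resize(im,(600,500),interpolation=0),alpha=2))
E
```

```text
time_s: 10.65
position: [0.5052, -0.2755, 0.1477]
orientation: [-0.584, -3.086, -0.0]
wrist_force: [0.0, -0.1, -0.2]
finger_gap: 0.0001
finger_force: 0.0
[ 0.50594231 -0.27399955  0.14731139]
195.1290251705588 193.5327320981743 (np.float64(196.69726010346545), np.float64(199.27113709470305))
0.096 1 [ 0.534 -0.271  0.096] [0. 0. 0.] 95.0
0.162 3 [ 0.514 -0.273  0.165] [0.002 0.007 0.001] 99.0
0.168 12 [ 0.514 -0.278  0.169] [0.011 0.02  0.005] 73.0
0.174 22 [ 0.513 -0.275  0.174] [0.013 0.027 0.006] 70.0
0.18 26 [ 0.514 -0.275  0.18 ] [0.015 0.03  0.005] 63.0
0.186 24 [ 0.514 -0.275  0.186] [0.012 0.026 0.005] 48.0
0.192 28 [ 0.514 -0.274  0.192] [0.015 0.029 0.006] 64.0
0.198 20 [ 0.515 -0.275  0.198] [0.013 0.026 0.005] 49.0
0.204 26 [ 0.515 -0.278  0.204] [0.017 0.033 0.006] 33.0
0.21 47 [ 0.514 -0.277  0.21 ] [0.031 0.048 0.006] 27.0
0.216 67 [ 0.513 -0.274  0.216] [0.033 0.053 0.006] 27.0
```

View pics/c5.png

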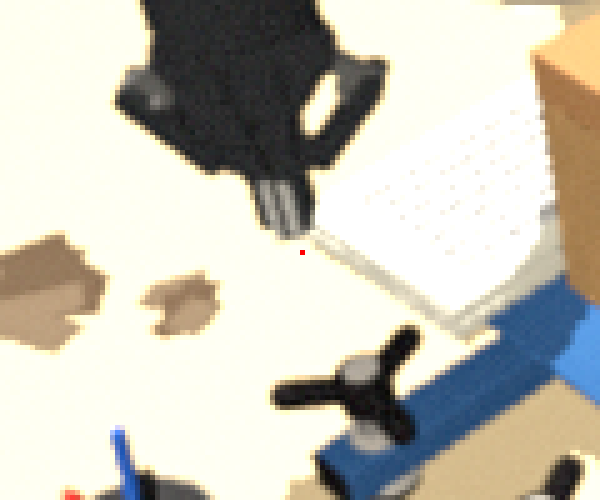

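The fingertips at (290,235) in this crop end about 17 mm above the reported TCP (red dot), so the strokes passed over the arms. The tip sits at TCP z + 17 mm, so I work at TCP z of about 56 mm.

```bash
python3 -m pendant '[{"travel":[1,1,-40],"rotation":[0,0,0],"fingers":0},{"travel":[1,1,-70],"rotation":[0,0,0],"fingers":0},{"travel":[1,1,-85],"rotation":[0,0,0],"fingers":0},{"travel":[1,1,-91],"rotation":[0,0,0],"fingers":0},{"travel":[1,1,-91],"rotation":[0,0,0],"fingers":0}]'
python3 -m pendant '[{"travel":[-1,8,0],"rotation":[0,0,0],"fingers":0},{"travel":[0,15,0],"rotation":[0,0,0],"fingers":0},{"travel":[2,23,0],"rotation":[0,0,0],"fingers":0},{"travel":[6,30,0],"rotation":[0,0,0],"fingers":0}]'
python3 -m pendant '[{"travel":[5,5,0],"rotation":[0,0,0],"fingers":0},{"travel":[11,10,0],"rotation":[0,0,0],"fingers":0},{"travel":[18,14,0],"rotation":[0,0,0],"fingers":0},{"travel":[26,15,0],"rotation":[0,0,0],"fingers":0},{"travel":[33,16,0],"rotation":[0,0,0],"fingers":0},{"travel":[41,15,0],"rotation":[0,0,0],"fingers":0},{"travel":[41,15,0],"rotation":[0,0,0],"fingers":0}]'
python3 - <<'E'
from h import *
s=snap('scene');w=snap('wrist')
a=s['image'][170:290,170:290,::-1];b=w['image'][120:320,200:440,::-1]
cv2.imwrite('pics/c6.png',cv2.convertScaleAbs(np.hstack([cv2.resize(a,(400,400),interpolation=2),cv2.resize(b,(400,400),interpolation=2)]),alpha=2))
E
```

```text
time_s: 11.2
position: [0.5071, -0.272, 0.0557]
orientation: [-0.577, -3.086, -0.002]
wrist_force: [-0.5, -0.5, 1.1]
finger_gap: -0.0001
finger_force: 0.0
time_s: 11.6
position: [0.5134, -0.2435, 0.0578]
orientation: [0.579, 3.087, -0.002]
wrist_force: [-2.1, -1.7, 1.3]
finger_gap: 0.0
finger_force: 0.9
time_s: 12.3
position: [0.5559, -0.2276, 0.0566]
orientation: [0.577, 3.087, 0.001]
wrist_force: [-0.2, 0.2, 0.1]
finger_gap: -0.0003
finger_force: 0.5
```

View pics/c6.png

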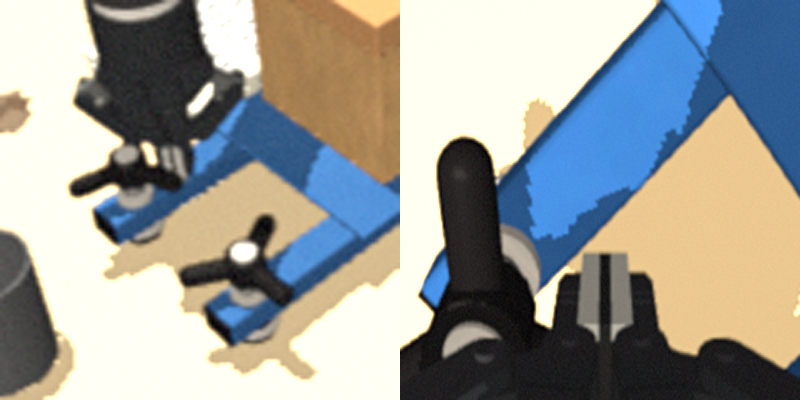

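The finger now sits between the arms and nr has turned, with about 2.7 N on the push. Next are strokes 2 and 3 on nr.

```bash
for i in 1; do python3 -m pendant '[{"travel":[0,0,30],"rotation":[0,0,0],"fingers":0},{"travel":[0,0,60],"rotation":[0,0,0],"fingers":0},{"travel":[-21,-28,62],"rotation":[0,0,0],"fingers":0},{"travel":[-42,-57,62],"rotation":[0,0,0],"fingers":0},{"travel":[-42,-57,40],"rotation":[0,0,0],"fingers":0},{"travel":[-42,-57,0],"rotation":[0,0,0],"fingers":0},{"travel":[-42,-57,0],"rotation":[0,0,0],"fingers":0},{"travel":[-46,-48,0],"rotation":[0,0,0],"fingers":0},{"travel":[-48,-39,0],"rotation":[0,0,0],"fingers":0},{"travel":[-47,-30,0],"rotation":[0,0,0],"fingers":0},{"travel":[-45,-21,0],"rotation":[0,0,0],"fingers":0},{"travel":[-40,-13,0],"rotation":[0,0,0],"fingers":0},{"travel":[-33,-7,0],"rotation":[0,0,0],"fingers":0},{"travel":[-25,-2,0],"rotation":[0,0,0],"fingers":0},{"travel":[-16,1,0],"rotation":[0,0,0],"fingers":0},{"travel":[-8,1,0],"rotation":[0,0,0],"fingers":0},{"travel":[0,0,0],"rotation":[0,0,0],"fingers":0},{"travel":[0,0,0],"rotation":[0,0,0],"fingers":0}]'; done
python3 -m pendant '[{"travel":[0,0,30],"rotation":[0,0,0],"fingers":0},{"travel":[0,0,60],"rotation":[0,0,0],"fingers":0},{"travel":[-21,-28,62],"rotation":[0,0,0],"fingers":0},{"travel":[-42,-57,62],"rotation":[0,0,0],"fingers":0},{"travel":[-42,-57,40],"rotation":[0,0,0],"fingers":0},{"travel":[-42,-57,0],"rotation":[0,0,0],"fingers":0},{"travel":[-42,-57,0],"rotation":[0,0,0],"fingers":0},{"travel":[-46,-48,0],"rotation":[0,0,0],"fingers":0},{"travel":[-48,-39,0],"rotation":[0,0,0],"fingers":0},{"travel":[-47,-30,0],"rotation":[0,0,0],"fingers":0},{"travel":[-45,-21,0],"rotation":[0,0,0],"fingers":0},{"travel":[-40,-13,0],"rotation":[0,0,0],"fingers":0},{"travel":[-33,-7,0],"rotation":[0,0,0],"fingers":0},{"travel":[-25,-2,0],"rotation":[0,0,0],"fingers":0},{"travel":[-16,1,0],"rotation":[0,0,0],"fingers":0},{"travel":[-8,1,0],"rotation":[0,0,0],"fingers":0},{"travel":[0,0,0],"rotation":[0,0,0],"fingers":0},{"travel":[0,0,0],"rotation":[0,0,0],"fingers":0}]'
python3 -m pendant '[{"travel":[0,0,30],"rotation":[0,0,0],"fingers":0},{"travel":[0,0,60],"rotation":[0,0,0],"fingers":0},{"travel":[-40,-15,100],"rotation":[0,0,0],"fingers":0},{"travel":[-80,-30,140],"rotation":[0,0,0],"fingers":0},{"travel":[-120,-40,180],"rotation":[0,0,0],"fingers":0},{"travel":[-160,-40,190],"rotation":[0,0,0],"fingers":0},{"travel":[-190,-40,190],"rotation":[0,0,0],"fingers":0}]'
python3 hubs.py 1
```

```text
time_s: 14.2
position: [0.5558, -0.2277, 0.0564]
orientation: [0.577, 3.087, 0.001]
wrist_force: [-0.2, 0.3, -0.7]
finger_gap: 0.0004
finger_force: 0.5
time_s: 16.0
position: [0.5558, -0.2277, 0.0564]
orientation: [0.577, 3.087, 0.001]
wrist_force: [-1.3, 0.7, -0.8]
finger_gap: -0.0001
finger_force: 0.5
time_s: 16.7
position: [0.3648, -0.271, 0.2504]
orientation: [0.581, 3.078, -0.004]
wrist_force: [-0.4, -0.8, 0.9]
finger_gap: 0.0002
finger_force: 0.0
centre [ 0.5414 -0.0595] yaw 21.94 21.82 size 0.14031279911942218 0.3816718468634625
beam plane mm at c 50.38 slopes mm/m -27.5 -9.0 n 503
fl [0.5356 0.1436] loc [ 72.4 191.6] phase-yaw 5.3 arm h 86.63 cap h 93.78  above beam 39.96 47.11
nr [ 0.5473 -0.2631] loc [ -67.5 -190.5] phase-yaw 19.0 arm h 89.57 cap h 96.74  above beam 35.63 42.80
fr [ 0.6774 -0.2101] loc [  73.  -189.5] phase-yaw -0.9 arm h 85.64 cap h 92.16  above beam 35.57 42.09
nl [0.4054 0.0918] loc [-67.7 191.7] phase-yaw -0.4 arm h 85.50 cap h 93.30  above beam 34.98 42.78
beam 1 1 106 47.29
beam 1 -1 117 49.89
beam -1 1 132 51.18
beam -1 -1 148 53.93
```

nr is now at about −19° (0.2 mm). The stand has rocked onto the fl side, which the tilt explains, so nothing was shoved. Now fl needs about 365°.

```bash
python3 -m pendant '[{"travel":[137,397,0],"rotation":[0,0,0],"fingers":0},{"travel":[137,397,0],"rotation":[0,0,0],"fingers":0},{"travel":[137,397,0],"rotation":[0,0,0],"fingers":0},{"travel":[137,397,0],"rotation":[0,0,0],"fingers":0},{"travel":[137,397,0],"rotation":[0,0,0],"fingers":0},{"travel":[137,397,0],"rotation":[0,0,0],"fingers":0},{"travel":[137,397,0],"rotation":[0,0,0],"fingers":0},{"travel":[137,397,0],"rotation":[0,0,0],"fingers":0},{"travel":[137,397,0],"rotation":[0,0,0],"fingers":0},{"travel":[137,397,0],"rotation":[0,0,0],"fingers":0},{"travel":[137,397,0],"rotation":[0,0,0],"fingers":0},{"travel":[137,397,0],"rotation":[0,0,0],"fingers":0},{"travel":[137,397,0],"rotation":[0,0,0],"fingers":0},{"travel":[137,397,-50],"rotation":[0,0,0],"fingers":0},{"travel":[137,397,-100],"rotation":[0,0,0],"fingers":0},{"travel":[137,397,-120],"rotation":[0,0,0],"fingers":0},{"travel":[137,397,-120],"rotation":[0,0,0],"fingers":0}]'
python3 - <<'E'
import sys
sys.argv=['x'];import numpy as np
H=np.array([535.4,143.2])
f=lambda b:H+38*np.array([np.cos(np.radians(b)),np.sin(np.radians(b))])
def rows(b0,bs): print(b0,f(b0).round(1),[(f(b)-f(b0)).round().astype(int).tolist() for b in bs])
rows(207,np.linspace(207,55,12)[1:])
rows(55,np.linspace(205,55,12));rows(55,np.linspace(205,62,12))
E
```

```text
time_s: 18.45
position: [0.498, 0.1267, 0.1235]
orientation: [-0.581, -3.08, 0.006]
wrist_force: [-0.8, -0.4, 0.6]
finger_gap: 0.0002
finger_force: 0.0
207 [501.5 125.9] [[-3, 9], [-4, 18], [-3, 27], [0, 35], [6, 43], [13, 49], [21, 53], [30, 55], [39, 55], [48, 53], [56, 48]]
55 [557.2 174.3] [[-56, -47], [-59, -39], [-60, -30], [-58, -21], [-55, -12], [-50, -5], [-43, 1], [-35, 5], [-26, 7], [-17, 7], [-8, 4], [0, 0]]
55 [557.2 174.3] [[-56, -47], [-59, -39], [-60, -30], [-59, -22], [-56, -14], [-51, -7], [-45, -1], [-37, 4], [-29, 6], [-20, 7], [-12, 6], [-4, 2]]
```

```bash
python3 -m pendant '[{"travel":[-1,-3,-30],"rotation":[0,0,0],"fingers":0},{"travel":[-1,-3,-60],"rotation":[0,0,0],"fingers":0},{"travel":[-1,-3,-70],"rotation":[0,0,0],"fingers":0},{"travel":[-1,-3,-70],"rotation":[0,0,0],"fingers":0}]'
python3 -m pendant '[{"travel":[-3,9,0],"rotation":[0,0,0],"fingers":0},{"travel":[-4,18,0],"rotation":[0,0,0],"fingers":0},{"travel":[-3,27,0],"rotation":[0,0,0],"fingers":0},{"travel":[0,35,0],"rotation":[0,0,0],"fingers":0},{"travel":[6,43,0],"rotation":[0,0,0],"fingers":0},{"travel":[13,49,0],"rotation":[0,0,0],"fingers":0},{"travel":[21,53,0],"rotation":[0,0,0],"fingers":0},{"travel":[30,55,0],"rotation":[0,0,0],"fingers":0},{"travel":[39,55,0],"rotation":[0,0,0],"fingers":0},{"travel":[48,53,0],"rotation":[0,0,0],"fingers":0},{"travel":[56,48,0],"rotation":[0,0,0],"fingers":0},{"travel":[56,48,0],"rotation":[0,0,0],"fingers":0}]'
python3 -m pendant '[{"travel":[0,0,30],"rotation":[0,0,0],"fingers":0},{"travel":[0,0,60],"rotation":[0,0,0],"fingers":0},{"travel":[-28,-23,62],"rotation":[0,0,0],"fingers":0},{"travel":[-56,-47,62],"rotation":[0,0,0],"fingers":0},{"travel":[-56,-47,40],"rotation":[0,0,0],"fingers":0},{"travel":[-56,-47,0],"rotation":[0,0,0],"fingers":0},{"travel":[-56,-47,0],"rotation":[0,0,0],"fingers":0},{"travel":[-59,-39,0],"rotation":[0,0,0],"fingers":0},{"travel":[-60,-30,0],"rotation":[0,0,0],"fingers":0},{"travel":[-58,-21,0],"rotation":[0,0,0],"fingers":0},{"travel":[-55,-12,0],"rotation":[0,0,0],"fingers":0},{"travel":[-50,-5,0],"rotation":[0,0,0],"fingers":0},{"travel":[-43,1,0],"rotation":[0,0,0],"fingers":0},{"travel":[-35,5,0],"rotation":[0,0,0],"fingers":0},{"travel":[-26,7,0],"rotation":[0,0,0],"fingers":0},{"travel":[-17,7,0],"rotation":[0,0,0],"fingers":0},{"travel":[-8,4,0],"rotation":[0,0,0],"fingers":0},{"travel":[0,0,0],"rotation":[0,0,0],"fingers":0},{"travel":[0,0,0],"rotation":[0,0,0],"fingers":0}]'
python3 hubs.py 1
```

```text
time_s: 18.85
position: [0.5002, 0.1252, 0.057]
orientation: [-0.58, -3.087, 0.001]
wrist_force: [0.0, 0.6, 0.2]
finger_gap: 0.0002
finger_force: 0.0
time_s: 20.05
position: [0.5587, 0.1727, 0.0572]
orientation: [0.582, 3.084, 0.001]
wrist_force: [0.4, 1.4, -0.1]
finger_gap: 0.0001
finger_force: 0.6
time_s: 21.95
position: [0.5587, 0.1728, 0.0572]
orientation: [0.582, 3.084, 0.001]
wrist_force: [-0.3, 0.8, -0.3]
finger_gap: -0.0001
finger_force: 0.5
centre [ 0.5389 -0.062 ] yaw 20.99 22.01 size 0.13860838457546928 0.3791332156211297
beam plane mm at c 50.17 slopes mm/m -4.2 -0.6 n 529
fl [0.5321 0.1373] loc [ 66.8 187.1] phase-yaw -3.4 arm h 498.97 cap h 94.37  above beam 449.20 44.60
nr [ 0.5447 -0.2639] loc [ -70.2 -190.2] phase-yaw 18.8 arm h 86.92 cap h 94.06  above beam 36.34 43.47
fr [ 0.6752 -0.2116] loc [  70.3 -190. ] phase-yaw -0.6 arm h 85.43 cap h 93.75  above beam 35.44 43.75
nl [0.4037 0.0902] loc [-69.9 191. ] phase-yaw -2.4 arm h 85.60 cap h 94.62  above beam 35.26 44.28
beam 1 1 122 49.96
beam 1 -1 124 50.0
beam -1 1 137 50.2
beam -1 -1 146 50.81
```

Going as expected: the stand's coming level. Now a third stroke that stops short at β=62, then a retreat and a measurement.

```bash
python3 -m pendant '[{"travel":[0,0,30],"rotation":[0,0,0],"fingers":0},{"travel":[0,0,60],"rotation":[0,0,0],"fingers":0},{"travel":[-28,-23,62],"rotation":[0,0,0],"fingers":0},{"travel":[-56,-47,62],"rotation":[0,0,0],"fingers":0},{"travel":[-56,-47,40],"rotation":[0,0,0],"fingers":0},{"travel":[-56,-47,0],"rotation":[0,0,0],"fingers":0},{"travel":[-56,-47,0],"rotation":[0,0,0],"fingers":0},{"travel":[-59,-39,0],"rotation":[0,0,0],"fingers":0},{"travel":[-60,-30,0],"rotation":[0,0,0],"fingers":0},{"travel":[-59,-22,0],"rotation":[0,0,0],"fingers":0},{"travel":[-56,-14,0],"rotation":[0,0,0],"fingers":0},{"travel":[-51,-7,0],"rotation":[0,0,0],"fingers":0},{"travel":[-45,-1,0],"rotation":[0,0,0],"fingers":0},{"travel":[-37,4,0],"rotation":[0,0,0],"fingers":0},{"travel":[-29,6,0],"rotation":[0,0,0],"fingers":0},{"travel":[-20,7,0],"rotation":[0,0,0],"fingers":0},{"travel":[-12,6,0],"rotation":[0,0,0],"fingers":0},{"travel":[-4,2,0],"rotation":[0,0,0],"fingers":0},{"travel":[-4,2,0],"rotation":[0,0,0],"fingers":0}]'
python3 -m pendant '[{"travel":[-2,5,30],"rotation":[0,0,0],"fingers":0},{"travel":[-2,5,60],"rotation":[0,0,0],"fingers":0},{"travel":[-40,30,100],"rotation":[0,0,0],"fingers":0},{"travel":[-80,60,140],"rotation":[0,0,0],"fingers":0},{"travel":[-120,90,190],"rotation":[0,0,0],"fingers":0},{"travel":[-160,120,190],"rotation":[0,0,0],"fingers":0},{"travel":[-200,130,190],"rotation":[0,0,0],"fingers":0},{"travel":[-200,130,190],"rotation":[0,0,0],"fingers":0}]'
python3 hubs.py 1
```

```text
time_s: 23.9
position: [0.5544, 0.175, 0.057]
orientation: [0.581, 3.085, 0.001]
wrist_force: [-0.6, 1.2, 0.0]
finger_gap: -0.0005
finger_force: 0.5
time_s: 24.7
position: [0.3499, 0.3089, 0.249]
orientation: [0.571, 3.087, 0.009]
wrist_force: [-0.2, 1.4, -0.2]
finger_gap: 0.0001
finger_force: 0.0
centre [ 0.5391 -0.0611] yaw 21.77 21.74 size 0.14020178444510153 0.3810969181909849
beam plane mm at c 50.49 slopes mm/m 2.6 0.8 n 522
fl [0.5337 0.142 ] loc [ 70.  190.8] phase-yaw 4.3 arm h 85.53 cap h 94.51  above beam 34.71 43.69
nr [ 0.5446 -0.264 ] loc [ -70.3 -190.3] phase-yaw 18.9 arm h 85.76 cap h 93.90  above beam 35.59 43.74
fr [ 0.6748 -0.2122] loc [  69.7 -190.4] phase-yaw -0.7 arm h 85.97 cap h 94.58  above beam 35.44 44.06
nl [0.4034 0.0898] loc [-70.3 190.7] phase-yaw -0.3 arm h 85.93 cap h 93.81  above beam 35.47 43.35
beam 1 1 113 50.63
beam 1 -1 125 50.61
beam -1 1 138 50.26
beam -1 -1 146 50.19
```

fl reads −5° and nr −19.5°, and all hub heights are equal within noise. I trim fl, then nr.

```bash
python3 -m pendant '[{"travel":[50,-30,0],"rotation":[0,0,0],"fingers":0},{"travel":[90,-60,-10],"rotation":[0,0,0],"fingers":0},{"travel":[130,-90,-40],"rotation":[0,0,0],"fingers":0},{"travel":[160,-110,-80],"rotation":[0,0,0],"fingers":0},{"travel":[186,-125,-110],"rotation":[0,0,0],"fingers":0},{"travel":[186,-125,-120],"rotation":[0,0,0],"fingers":0},{"travel":[186,-125,-150],"rotation":[0,0,0],"fingers":0},{"travel":[186,-125,-190],"rotation":[0,0,0],"fingers":0},{"travel":[186,-125,-190],"rotation":[0,0,0],"fingers":0},{"travel":[193,-126,-190],"rotation":[0,0,0],"fingers":0},{"travel":[199,-129,-190],"rotation":[0,0,0],"fingers":0},{"travel":[202,-131,-190],"rotation":[0,0,0],"fingers":0},{"travel":[203,-132,-190],"rotation":[0,0,0],"fingers":0},{"travel":[203,-132,-190],"rotation":[0,0,0],"fingers":0}]'
python3 -m pendant '[{"travel":[-2,5,30],"rotation":[0,0,0],"fingers":0},{"travel":[-2,5,80],"rotation":[0,0,0],"fingers":0},{"travel":[-2,5,130],"rotation":[0,0,0],"fingers":0},{"travel":[-2,5,180],"rotation":[0,0,0],"fingers":0},{"travel":[-3,0,210],"rotation":[0,0,0],"fingers":0},{"travel":[-3,-200,210],"rotation":[0,0,0],"fingers":0},{"travel":[-3,-200,210],"rotation":[0,0,0],"fingers":0},{"travel":[-3,-200,210],"rotation":[0,0,0],"fingers":0},{"travel":[-3,-400,210],"rotation":[0,0,0],"fingers":0},{"travel":[-3,-400,210],"rotation":[0,0,0],"fingers":0},{"travel":[-3,-400,210],"rotation":[0,0,0],"fingers":0},{"travel":[-3,-400,210],"rotation":[0,0,0],"fingers":0},{"travel":[-3,-400,210],"rotation":[0,0,0],"fingers":0},{"travel":[-3,-400,210],"rotation":[0,0,0],"fingers":0},{"travel":[-3,-400,210],"rotation":[0,0,0],"fingers":0},{"travel":[-3,-400,210],"rotation":[0,0,0],"fingers":0}]'
```

```text
time_s: 26.15
position: [0.5567, 0.1747, 0.0585]
orientation: [0.578, 3.085, 0.004]
wrist_force: [-0.2, 1.8, 1.3]
finger_gap: 0.0001
finger_force: 0.9
time_s: 27.75
position: [0.5526, -0.2248, 0.2667]
orientation: [-0.576, -3.088, -0.002]
wrist_force: [0.7, 0.5, 0.5]
finger_gap: 0.0
finger_force: 0.0
```

```bash
python3 -m pendant '[{"travel":[-12,0,-40],"rotation":[0,0,0],"fingers":0},{"travel":[-12,0,-90],"rotation":[0,0,0],"fingers":0},{"travel":[-12,0,-135],"rotation":[0,0,0],"fingers":0},{"travel":[-12,0,-145],"rotation":[0,0,0],"fingers":0},{"travel":[-12,0,-180],"rotation":[0,0,0],"fingers":0},{"travel":[-12,0,-210],"rotation":[0,0,0],"fingers":0},{"travel":[-12,0,-210],"rotation":[0,0,0],"fingers":0},{"travel":[-7,0,-210],"rotation":[0,0,0],"fingers":0},{"travel":[-2,-1,-210],"rotation":[0,0,0],"fingers":0},{"travel":[3,-2,-210],"rotation":[0,0,0],"fingers":0},{"travel":[7,-3,-210],"rotation":[0,0,0],"fingers":0},{"travel":[11,-5,-210],"rotation":[0,0,0],"fingers":0},{"travel":[14,-7,-210],"rotation":[0,0,0],"fingers":0},{"travel":[14,-7,-210],"rotation":[0,0,0],"fingers":0}]'
python3 -m pendant '[{"travel":[-2,4,30],"rotation":[0,0,0],"fingers":0},{"travel":[-2,4,60],"rotation":[0,0,0],"fingers":0},{"travel":[-42,-15,100],"rotation":[0,0,0],"fingers":0},{"travel":[-82,-30,140],"rotation":[0,0,0],"fingers":0},{"travel":[-122,-40,180],"rotation":[0,0,0],"fingers":0},{"travel":[-160,-40,190],"rotation":[0,0,0],"fingers":0},{"travel":[-195,-40,190],"rotation":[0,0,0],"fingers":0},{"travel":[-195,-40,190],"rotation":[0,0,0],"fingers":0}]'
python3 hubs.py 1
```

```text
time_s: 29.15
position: [0.5667, -0.2336, 0.0568]
orientation: [0.579, 3.087, 0.0]
wrist_force: [-0.7, 1.9, 1.3]
finger_gap: 0.0
finger_force: 1.0
time_s: 29.95
position: [0.3656, -0.2766, 0.2486]
orientation: [0.593, 3.083, -0.001]
wrist_force: [-0.2, -0.7, 0.1]
finger_gap: 0.0002
finger_force: 0.0
centre [ 0.5392 -0.061 ] yaw 21.7 21.73 size 0.14016015511510305 0.3812141290179846
beam plane mm at c 50.47 slopes mm/m -1.4 0.7 n 516
fl [0.5337 0.142 ] loc [ 70.  190.8] phase-yaw 2.8 arm h 85.47 cap h 92.91  above beam 34.96 42.40
nr [ 0.5446 -0.264 ] loc [ -70.4 -190.2] phase-yaw -3.0 arm h 85.78 cap h 93.40  above beam 35.35 42.97
fr [ 0.6749 -0.2122] loc [  69.9 -190.5] phase-yaw -0.6 arm h 85.84 cap h 93.11  above beam 35.61 42.87
nl [0.4036 0.0901] loc [-70.1 190.9] phase-yaw -0.4 arm h 85.97 cap h 93.61  above beam 35.27 42.92
beam 1 1 121 50.46
beam 1 -1 125 50.18
beam -1 1 139 50.58
beam -1 -1 131 50.48
```

```bash
python3 -c "
from h import *
snap('scene','s9.png')"
```

```text
(no output)
```

View pics/s9.png

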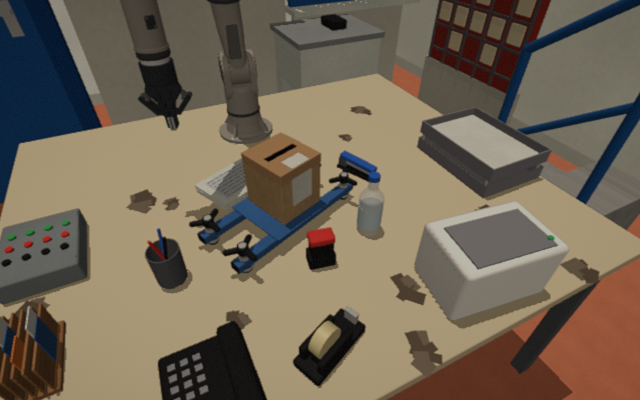

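The final view shows everything in its original place: box at (282,175), bottle at (370,205), cup at (167,263), and the gripper clear at (170,110).

```bash
python3 -c "
from bench import r
print(r.sign_off())"
```

```text
the job is handed in; nothing more can be done
None
```

I turned handles fl and nr to within about 3° of zero (under 0.05 mm) by the last camera check; the stand measured level, the box and other items looked unmoved, and the job is handed in at about 30 s.

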